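Take a reading in the open sample jar

ROBOT

A 6-joint arm with a two-finger parallel gripper is mounted at the origin on the work surface. World frame = base frame: x ahead of the robot, y to its left, z up, the work surface at z = 0. Lengths are in m, angles in rad, forces in N, time in s.
With the tool pointing down it reaches from about 0.225 to 0.725 m from the base axis. Payload 3.1 kg.
Tool frame: the origin (TCP) lies between the finger pads; the fingertips stand 8 mm ahead of it and the grasp point (between the pads) lies 11 mm behind it; z points along the fingers, y is the direction in which the jaws open and shut (so a half turn about z gives the same grasp; the last joint's range is limited). The gripper opens to 85 mm and grips with 20 to 120 N. Pads are 22 mm wide; open, the fingers measure 114 mm over their backs; the gripper's body (76 mm by 85 mm) begins 54 mm behind the grasp point. The pads swing forward as they close: fully open they stand 13 mm farther back than shut.
Start: joints at [-1.391, 0.048, 0.099, 1.622, 0, 1.443], TCP at [0.159, -0.5, 0.239] pointing down, gripper open.
Joint ranges: [-2.91, 2.91], [-0.99, 1.94], [-1.21, 1.42], [-2.12, 2.29], [-1.49, 1.47], [-3.14, 3.14]. Speed limits (rad/s): [2.79, 2.79, 3.14, 3.14, 3.14, 3.14].

INTERFACE

Orientations are given as a unit quaternion [w, x, y, z].
In Python, from plant import manip gives the robot as it stands.
- The arm moves only by the shell command python3 -m pendant 'ROWS' [OPENING] [FORCE]. ROWS is JSON, a list of rows, each a list of 4 numbers: the shift along the world's x, y, z in cm, then the turn about the world's z in degrees. A call has 1 to 20 rows; each row is the pose to reach, as a shift and turn from the pose commanded when the call began; what a row does not reach only later rows make up. A row lasts 1/12 s, in which the tool goes at most 41.7 mm and 7.16 degrees, less where a joint would pass 70% of its speed; a pose out of reach is approached as far as the arm can. A call with a gripper value outside its range is refused whole. OPENING is the opening, from 0 (shut) to 1 (fully open), set as the call begins (- or left out, the last holds). The fingers move at their own pace and stop on an object; FORCE is the grip in N (left out, the last holds). Time passes only in rows, so rows that repeat a pose let the fingers close. It gives the time, the measured TCP pose, the force and the opening at its end, in the units of the state.
- manip.read_state(): the state, without advancing time (a new reading comes with each control period).
- manip.snapshot(name): name is "scene" or "top"; returns a dict with "pixels" (420x560x3 uint8, red, green, blue), "z_map" (420x560 float32, m along the optical axis (not along the pixel's ray), 0 where there is no reading), "vertical_fov" (degrees; the focal length in pixels is half the picture's height over the tangent of half this angle, whatever the lens; pixels are square), "cx", "cy" (the principal point, pixels), "world_from_camera" (4x4, takes a point from camera to world coordinates). Camera axes: x right, y up, looking along -z (the intrinsics and any distortion apply to the point x, -y, -z); pixel columns grow to the right and rows downward; lengths in m; the calibration is good to about 2 mm. A picture is of the moment at which its call begins.
- manip.sign_off(): hands the job in, once; it reports no verdict.
The state is a dict: "time_s": time; "qpos": joint angles; "joint_vel": joint speeds; "joint_torque": joint torques, N m; "ee_pos": TCP position; "eef_rot": TCP orientation; "contact_force": force on the tool from outside, world axes, zero at the start; "wrist_torque": the same for the moment, N m; "grip_width": finger opening in m.
Only numpy, scipy, OpenCV 4.12 (cv2) and the standard library are available. Lean on these libraries where they do the work, as an engineer would, in place of code of your own. Each camera call takes 0.05 s, during which the arm holds its last target. There are 200 camera calls.

TASK

Only one of the three sample jars stands open. Take the cordless probe out of its holder, dip its tip more than half-way down into the open jar and keep it there for about a second, without pressing it hard against the jar, then gently hang it back in the fork of its holder, upright with its collar resting on the fork. Leave the jars and everything else on the bench where they are.

Things in the scene. Friction and masses are not known exactly. Their poses are not given: they have to be found in the camera images.
- probe: Cordless measuring probe, 186 mm long, 160 g, hanging upright in its holder. Origin at the centre of its lower tip, z up along it. Round black stem 14 mm thick from 0 to 120 mm; round grey collar 44 mm across from 120 to 126 mm; above it a white square head 30 x 30 mm (sides along x and y) from 126 to 186 mm: grip it there.
- probe_tip (a point): The centre of the probe's lower tip (equal to its origin).
- probe_collar (a point): Centre of the underside of the probe's collar, 120 mm above the tip.
- holder: Fixed holder. Origin on the bench below the probe's place, z up. Foot 110 (x) x 150 (y) x 12 mm centred at y = +30 mm; post 20 mm thick at y = +75 mm; on it a level grey fork 62 mm wide (x), 10 mm thick, its top 145 mm above the bench, nothing above it. Slot 22 mm wide (x -11 to +11 mm), closed at y = +13 mm, open towards -y, where the two tines end at y = -40 mm.
- holder_seat (a point): Centre of the probe's place in the slot, level with the fork's top (x = 0, y = 0, z = 145 mm in the holder's frame); when the probe hangs, the underside of its collar is here.
- jar_open: The open jar: plain white plastic jar, 66 mm across, standing upright on the bench; origin at the centre of its underside, z up. It is 90 mm high and empty, wall 3 mm, inner diameter 60 mm, inner floor 5 mm above the underside.
- jar_rim (a point): Centre of the open jar's mouth, 90 mm above its underside.
- jar_lidded_a: A closed jar: plain white plastic jar, 66 mm across, standing upright on the bench; origin at the centre of its underside, z up. With its ribbed grey lid (70 mm across) it is 104 mm high. Leave it.
- jar_lidded_b: Another closed jar, the same as jar_lidded_a. Leave it.
- jar_lid: The open jar's ribbed grey lid, 70 mm across, 18 mm high, lying on the bench; origin at the centre of its underside. Leave it.
- tube_rack: White block 60 (x) x 200 (y) x 45 mm with upright capped tubes up to 103 mm high; origin at the centre of its underside. Leave it.
- dropper_bottle: Amber dropper bottle, 56 mm across, 136 mm high; origin at the centre of its underside. Leave it.
Things that resemble listed ones, but are neither listed nor needed, are in the scene too. Leave any pink, red or yellow look-alike of the probe alone.

How it is judged:
On the way:
1. the held probe's tip is more than half-way down inside the open jar (over 42 mm below its rim), the jar upright, for 0.7 s (z of probe_tip in the frame of jar_rim between -0.087 and -0.042 m and horizontal distance between probe_tip and jar_rim below 0.03 m and angle between jar_open's own z axis and vertical below 0.1 rad and contact force between the fingers and probe above 1 N), for 0.7 s.
At the end, for the whole second after the job is handed in: The probe hangs at rest in the fork: collar resting on its top (within 4 mm), within 25 mm of its place in the slot, upright within 0.1 rad; the open jar stands upright within 30 mm of where it was, the lidded jars and all bystanders within 20 mm (horizontal distance between probe_collar and holder_seat below 0.025 m and z of probe_collar in the frame of holder_seat between -0.004 and 0.004 m and angle between each of probe, jar_open's own z axis and vertical below 0.1 rad and linear speed of probe below 0.02 m/s and angular speed of probe below 0.2 rad/s and distance of jar_open from where it was at the start of the episode below 0.03 m and distance of each of jar_lidded_a, jar_lidded_b, jar_lid, tube_rack, dropper_bottle from where it was at the start of the episode below 0.02 m); the robot touches nothing.
It fails at once if the probe is pressed hard against the open jar (over 10 N) (contact force between probe and jar_open above 10 N).
It fails at once if the probe is slammed or forced on its holder (over 30 N) (contact force between probe and holder above 30 N).
It fails at once if the open jar is tipped or shoved (over 0.3 rad or 30 mm) (angle between jar_open's own z axis and vertical above 0.3 rad or distance of jar_open from where it was at the start of the episode above 0.03 m).
It fails at once if a lidded jar, the loose lid, the tube rack or the bottle is moved over 20 mm (distance of any of jar_lidded_a, jar_lidded_b, jar_lid, tube_rack, dropper_bottle from where it was at the start of the episode above 0.02 m).
It also fails if it takes over 45 s, if anything falls off the work surface, if the arm or the gripper's body presses on something with over 40 N, if the wrist force passes 120 N, or if a joint passes its speed limit or range.

## Working session

There is one attempt and no reset: what is moved stays moved. The work goes in short steps, Python scripts to look and compute and a shell command to move; the robot and the scene stay as the last step left them, time stands still between calls to the robot, and variables do not carry over. Pictures are saved under pics/ and viewed, about 8 in all and at most 12, crops included, and the job is handed in when it is done.

```bash
mkdir -p pics; ls
cat > h.py <<'E'
from plant import manip
import numpy as np, cv2
def snap(n):
    s=manip.snapshot(n); s['f']=s['pixels'].shape[0]/2/np.tan(np.radians(s['vertical_fov'])/2); return s
def pts(s):
    z=s['z_map']; v,u=np.mgrid[:z.shape[0],:z.shape[1]]
    c=np.stack([(u-s['cx'])/s['f']*z,-(v-s['cy'])/s['f']*z,-z,np.ones_like(z)],-1)
    P=(c@s['world_from_camera'].T)[...,:3]; P[z==0]=np.nan; return P
def ray(s,u,v,h):
    M=s['world_from_camera']; d=M[:3,:3]@np.array([(u-s['cx'])/s['f'],-(v-s['cy'])/s['f'],-1]); o=M[:3,3]
    return o+d*(h-o[2])/d[2]
E
python3 - <<'E'
from h import *
for n in('scene','top'):
    s=snap(n); np.savez(n+'0.npz',**s)
    cv2.imwrite(f'pics/{n}0.png',s['pixels'][...,::-1]); print(n,{k:v for k,v in s.items() if k not in('pixels','z_map')})
print(manip.read_state())
E
```

```text
pics
scene {'vertical_fov': 53.20578572221883, 'cx': 287.87517291058936, 'cy': 203.1968079846208, 'world_from_camera': array([[-0.70444336, -0.40476851,  0.5830283 ,  1.14551595],
       [ 0.70968424, -0.41371169,  0.57025513,  0.53972114],
       [ 0.0103843 ,  0.81547844,  0.57869429,  0.71274806],
       [ 0.        ,  0.        ,  0.        ,  1.        ]]), 'f': np.float64(419.3074296521754)}
top {'vertical_fov': 51.70866596501882, 'cx': 272.9682709910105, 'cy': 201.99875787697226, 'world_from_camera': array([[-0.06834212,  0.97467466, -0.21292878,  0.3591225 ],
       [-0.99765145, -0.06774569,  0.01010484,  0.00267976],
       [-0.00457608,  0.21311929,  0.97701547,  1.15644697],
       [ 0.        ,  0.        ,  0.        ,  1.        ]]), 'f': np.float64(433.3566376576288)}
{'time_s': 0.1, 'qpos': array([-1.39079765e+00,  4.86939632e-02,  9.77248282e-02,  1.62203471e+00,
       -1.22722013e-05,  1.44299988e+00]), 'joint_vel': array([ 7.54172806e-05, -2.30114178e-03,  3.72441466e-03,  5.80277735e-04,
        1.34461311e-03,  5.65674940e-04]), 'joint_torque': array([ 2.63756796e-03, -3.39852583e+01,  3.20935071e+01,  1.57475879e-02,
       -7.87658996e-05,  1.05017155e-07]), 'ee_pos': array([ 0.15893817, -0.49977648,  0.23821036]), 'eef_rot': array([-1.10322043e-03,  9.88180522e-01,  1.53290699e-01, -3.49400115e-05]), 'contact_force': array([ 0.11607738,  0.13952537, -0.57658435]), 'wrist_torque': array([-0.00885373,  0.06434571, -0.02981496]), 'grip_width': 0.08534866569895871}
```

View pics/scene0.png

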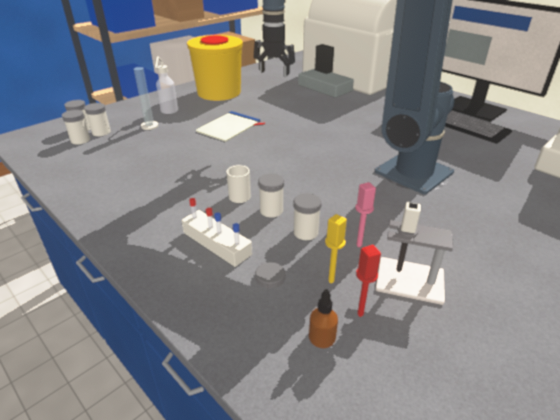

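View pics/top0.png

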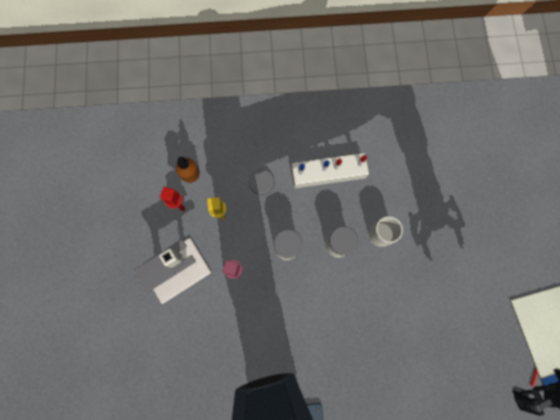

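The open jar shows at top (388,231) and scene (238,184). The white probe hangs in the fork at top (170,258) and scene (411,218), with pink, yellow and red look-alikes around it. Next I measure positions with the depth maps and take enlarged crops.

Run:
```python
from h import *
ims=[]
for n,(u0,v0) in(('scene',(340,170)),('top',(120,200))):
    s=dict(np.load(n+'0.npz')); P=pts(s); im=s['pixels']; np.set_printoptions(precision=4,suppress=True)
    ims.append(cv2.resize(im[v0:v0+140,u0:u0+130],None,fx=3,fy=3,interpolation=cv2.INTER_CUBIC))
    hsv=cv2.cvtColor(im,cv2.COLOR_RGB2HSV); ok=np.isfinite(P[...,2])&(P[...,0]>0.1)&(P[...,0]<.75)&(abs(P[...,1])<.5)
    print(n,'bench z',np.nanmedian(P[ok&(abs(P[...,2])<.02)][:,2]))
    zz=P[...,2]
    m=(ok&(zz>.006)).astype(np.uint8)
    k,l,st,ce=cv2.connectedComponentsWithStats(m)
    for i in range(1,k):
        if st[i,4]<60: continue
        Q=P[l==i]; print(i,st[i],'min',Q.min(0),'max',Q.max(0))
        t=Q[Q[:,2]>Q[:,2].max()-.008]; print('   top: n',len(t),'mid',(t.min(0)+t.max(0))/2,'ext',np.ptp(t,axis=0))
cv2.imwrite('pics/crop0.png',np.hstack(ims)[...,::-1])
```

```text
scene bench z -0.0016693168071134634
1 [ 264    0   31   77 1286] min [ 0.1263 -0.4999  0.2422] max [ 0.2035 -0.4243  0.4789]
   top: n 55 mid [ 0.1696 -0.4807  0.475 ] ext [0.0581 0.038  0.008 ]
2 [ 381    0   71  153 7854] min [ 0.1002 -0.0353  0.1627] max [0.2115 0.0967 0.548 ]
   top: n 99 mid [0.1684 0.0376 0.544 ] ext [0.0706 0.0754 0.008 ]
3 [226 166  24  35 733] min [ 0.4726 -0.3264  0.0063] max [ 0.5406 -0.257   0.0898]
   top: n 100 mid [ 0.5066 -0.2915  0.0858] ext [0.0655 0.0684 0.008 ]
5 [258 174  26  42 923] min [ 0.4519 -0.2078  0.0062] max [ 0.5231 -0.1381  0.1051]
   top: n 298 mid [ 0.4875 -0.173   0.1012] ext [0.0711 0.0696 0.0078]
9 [355 183  20  64 674] min [0.4156 0.0776 0.0066] max [0.4543 0.1196 0.188 ]
   top: n 98 mid [0.4331 0.0979 0.184 ] ext [0.0349 0.0342 0.008 ]
15 [ 293  194   28   45 1050] min [ 0.456  -0.0712  0.0063] max [ 0.5251 -0.0012  0.1051]
   top: n 366 mid [ 0.4905 -0.0365  0.1011] ext [0.0691 0.0694 0.008 ]
16 [ 181  198   71   67 2148] min [ 0.6502 -0.2662  0.006 ] max [ 0.724  -0.0641  0.1044]
   top: n 110 mid [ 0.6874 -0.1669  0.1006] e
[... 1793 characters left out ...]
006  0.1091]
   top: n 574 mid [ 0.4866 -0.0353  0.1051] ext [0.0689 0.0691 0.008 ]
74 [ 133  238   77   65 2748] min [0.3651 0.1702 0.0063] max [0.5274 0.3546 0.2162]
   top: n 169 mid [0.4613 0.2313 0.2122] ext [0.0345 0.035  0.008 ]
87 [222 259  20  19 287] min [0.4101 0.078  0.1219] max [0.4504 0.1187 0.1909]
   top: n 163 mid [0.4299 0.098  0.1869] ext [0.0316 0.0318 0.008 ]
229 [ 231  372   82   48 3000] min [ 0.1263 -0.0482  0.0066] max [0.2071 0.1231 0.5704]
   top: n 9 mid [ 0.2063 -0.0301  0.5664] ext [0.0015 0.0058 0.008 ]
240 [ 511  378   49   38 1121] min [ 0.1272 -0.4845  0.2441] max [ 0.189  -0.4226  0.3765]
   top: n 54 mid [ 0.1675 -0.4645  0.3725] ext [0.0351 0.0087 0.0079]
```

View pics/crop0.png

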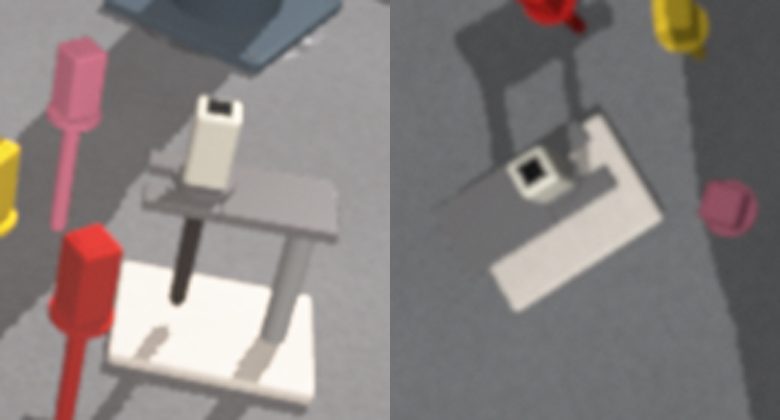

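The crops show the probe head at top about (167,254), with the fork post towards the upper left and the slot opening the other way in the scene view. I'll get the fork direction and head yaw from the points.

Run:
```python
from h import *
np.set_printoptions(precision=4,suppress=True)
for n in('scene','top'):
    s=dict(np.load(n+'0.npz')); P=pts(s); zz=P[...,2]
    reg=(P[...,0]>.33)&(P[...,0]<.58)&(P[...,1]>.15)&(P[...,1]<.40)
    for nm,lo,hi in(('foot',.006,.018),('fork',.136,.153),('head',.203,.22)):
        m=(reg&(zz>lo)&(zz<hi)).astype(np.uint8)
        k,l,st,_=cv2.connectedComponentsWithStats(m); 
        for i in range(1,k):
            if st[i,4]<25: continue
            q=P[l==i][:,:2]
            c,wh,a=cv2.minAreaRect((q*1000).astype(np.float32))
            print(n,nm,len(q),'c',c,'size',wh,'ang',a,'z',np.median(P[l==i][:,2]))
            if nm=='fork': 
                # raster map
                g=set(map(tuple,np.round(q/.006).astype(int)))
                xs=[a for a,b in g]; ys=[b for a,b in g]
                print('x from',max(xs)*.006,'down; y from',max(ys)*.006,'right=-y')
                for x in range(max(xs),min(xs)-1,-1): print(''.join('#' if (x,y) in g else '.' for y in range(max(ys),min(ys)-1,-1)))
            if nm=='foot':
                print(cv2.boxPoints((c,wh,a)).tolist())
```

```text
scene foot 2008 c (448.33203125, 257.5185546875) size (114.25357055664062, 149.74530029296875) ang 28.841812133789062 z 0.01012630055286573
[[362.1734924316406, 295.5460510253906], [434.4095764160156, 164.37594604492188], [534.4906005859375, 219.49105834960938], [462.2544860839844, 350.6611633300781]]
scene fork 1124 c (449.6720275878906, 254.22032165527344) size (66.40286254882812, 132.58917236328125) ang 28.713180541992188 z 0.14314105361260826
x from 0.51 down; y from 0.324 right=-y
...................#....
................####....
...............######...
............#########...
...........#########....
.........##########.....
........############..#.
......#########...######
....##########.....#####
..############......####
##############......####
###############.....##..
###############.........
################........
.###############........
..#############.........
..###########...........
...########.............
...#######..............
....###.................
....##..................
scene head 144 c (462.6475524902344, 230.7738800048828) size (31.602802276611328, 28
[... 515 characters left out ...]
from 0.504 down; y from 0.33 right=-y
..................###....
................#####....
..............########...
..............########...
...........##....###.....
.........###......##.....
.......#####......###.##.
......######.......######
....#########......######
..############....#######
#######################..
######################...
.###################.....
..################.......
..##############.........
...###########...........
...#########.............
....#######..............
....#####................
.....##..................
top head 192 c (460.5553283691406, 232.3076934814453) size (30.16456413269043, 30.36484718322754) ang 31.816301345825195 z 0.21101924775521136
```

Two views agree: the probe is at (0.461, 0.232), holder x axis at 29°, slot opening towards (0.48,-0.88). The jar is at (0.505,-0.291). I'll grip across holder x by turning about +101.5°, which keeps joint 6 well inside its range, starting with a high transit.

```bash
python3 -m pendant '[[0,1,2,3],[0.5,3,4,8],[1.5,6,6,14],[3,9,8,20],[4.5,12.5,8,26],[6,16,8,32],[7.5,19.5,8,38],[9,23,8,44],[10.5,26.5,8,50],[12,30,8,56],[13.5,33.5,8,62],[15,37,8,68],[16.5,40.5,8,74],[18,44,8,80],[19.5,47.5,8,86],[21,51,8,92],[22.5,54.5,8,98],[24,58,8,101.5],[25,60,8,101.5],[25,60,8,101.5]]' 1
```

```text
time_s: 1.77
ee_pos: [0.4098, 0.1032, 0.3179]
eef_rot: [-0.001, 0.504, 0.864, 0.0]
contact_force: [-0.9, -1.0, -0.6]
grip_width: 0.0853
```

```bash
python3 -m pendant '[[1,3,0,0],[2.2,6,0,-0.5],[3.4,9,0,-0.5],[4.6,12,0,-0.5],[5.2,12.9,0,-0.5],[5.2,12.9,0,-0.5],[5.2,12.9,-1,-0.5],[5.2,12.9,-2.5,-0.5],[5.2,12.9,-4,-0.5],[5.2,12.9,-4,-0.5],[5.2,12.9,-4,-0.5]]' 1
python3 - <<'E'
from h import *
a=snap('scene')['pixels'][130:330,330:530]; b=snap('top')['pixels'][180:320,90:290]
a=cv2.resize(a,(600,600)); a=cv2.resize(a,(400,400)); b=cv2.resize(b,(400,280)); b=np.vstack([b,np.zeros((120,400,3),np.uint8)])
cv2.imwrite('pics/pre.png',np.hstack([a,b])[...,::-1]); print(manip.read_state()['ee_pos'])
E
```

```text
time_s: 2.68
ee_pos: [0.4601, 0.2273, 0.2786]
eef_rot: [-0.001, 0.511, 0.86, -0.001]
contact_force: [-0.1, 0.2, 0.1]
grip_width: 0.086
[0.46109369 0.22794645 0.28031977]
```

View pics/pre.png

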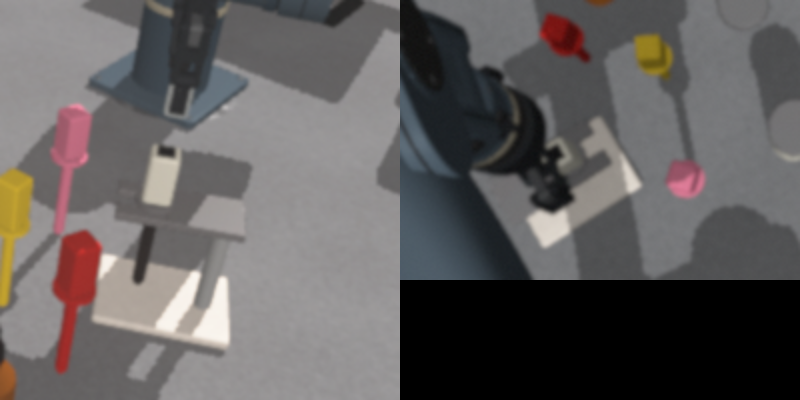

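The gripper is above the white head, which sits at scene crop (163,170), with clear space on both sides. I'll correct y by 4 mm, descend and close gently.

```bash
python3 -m pendant '[[0,0.4,0,0],[0,0.4,-1.5,0],[0,0.4,-3,0],[0,0.4,-4.5,0],[0,0.4,-6,0],[0,0.4,-7.5,0],[0,0.4,-9,0],[0,0.4,-10.2,0],[0,0.4,-10.6,0],[0,0.4,-10.6,0],[0,0.4,-10.6,0]]' 1
python3 -m pendant '[[0,0,0,0],[0,0,0,0],[0,0,0,0],[0,0,0,0],[0,0,0,0],[0,0,0,0],[0,0,0,0],[0,0,0,0],[0,0,0,0],[0,0,0,0],[0,0,0,0],[0,0,0,0]]' 0.2 30
```

```text
time_s: 3.7
ee_pos: [0.4613, 0.2328, 0.174]
eef_rot: [0.0, 0.51, 0.86, 0.0]
contact_force: [-0.0, -0.8, -0.2]
grip_width: 0.0848
time_s: 4.7
ee_pos: [0.4611, 0.2327, 0.1739]
eef_rot: [0.0, 0.51, 0.86, 0.0]
contact_force: [-1.8, -1.4, 5.6]
grip_width: 0.0298
```

```bash
python3 -m pendant '[[0,0,0,0],[0,0,0,0],[0,0,0.3,0],[0,0,0.8,0],[0,0,1.5,0],[0,0,2.5,0],[0,0,3.5,0],[0,0,4.5,0],[0,0,5.5,0],[0,0,6.5,0],[0,0,7.5,0],[0,0,8.5,0],[0,0,10,0],[0,0,11.5,0],[0,0,13,0],[0,0,15,0],[0,0,17,0],[0,0,18.5,0],[0,0,18.5,0],[0,0,18.5,0]]' 0 40
python3 - <<'E'
from h import *
s=snap('scene'); t=snap('top'); np.savez('scene1.npz',**s)
a=s['pixels'][60:340,300:580]; b=t['pixels'][120:330,60:340]
a=cv2.resize(a,(400,430)); b=cv2.resize(b,(400,430))
cv2.imwrite('pics/lift.png',np.hstack([a,b])[...,::-1])
E
```

```text
time_s: 6.37
ee_pos: [0.4616, 0.2329, 0.3595]
eef_rot: [0.001, 0.51, 0.86, 0.001]
contact_force: [0.0, 0.4, -2.1]
grip_width: 0.0295
```

View pics/lift.png

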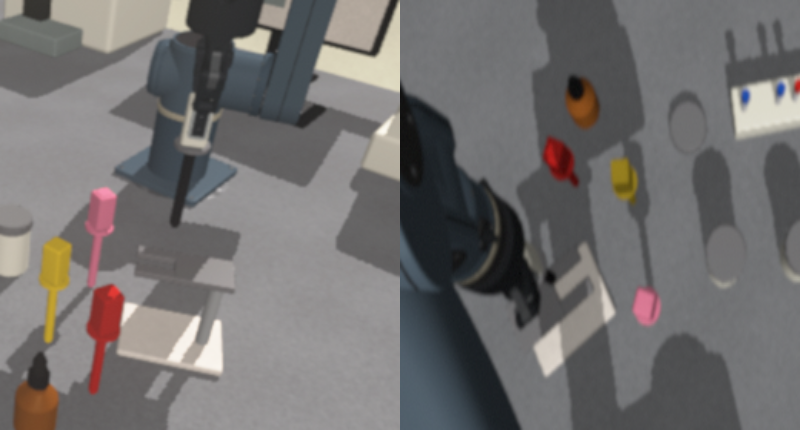

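The probe is lifted clear of the fork, with its tip at lift crop (175,222), and it looks upright. I'll measure its stem axis from depth.

Run:
```python
from h import *
np.set_printoptions(precision=4,suppress=True)
s=dict(np.load('scene1.npz')); P=pts(s); e=np.array([.4616,.2329])
m=(np.linalg.norm(P[...,:2]-e,axis=-1)<.035)&(P[...,2]>.18)&(P[...,2]<.345)
q=P[m]; print(len(q),q[:,2].min())
for lo in np.arange(.2,.34,.015):
    r=q[(q[:,2]>=lo)&(q[:,2]<lo+.015)]
    if len(r): print(round(lo,3),len(r),np.median(r,axis=0)[:2]-e,np.ptp(r[:,:2],axis=0))
```

```text
552 0.20850025890998913
0.2 7 [0.0064 0.0011] [0.0053 0.007 ]
0.215 46 [0.0085 0.0017] [0.0103 0.0133]
0.23 45 [0.0076 0.0022] [0.0136 0.0128]
0.245 44 [0.0079 0.0017] [0.0123 0.0129]
0.26 48 [0.0078 0.002 ] [0.0084 0.0127]
0.275 52 [0.0077 0.0018] [0.0115 0.0142]
0.29 48 [0.0076 0.0016] [0.0102 0.0129]
0.305 55 [0.0077 0.0019] [0.0108 0.0135]
0.32 93 [0.0172 0.0062] [0.0392 0.043 ]
0.335 114 [0.0151 0.0048] [0.0335 0.0414]
```

The stem is vertical under the tool (within 1–2 mm) and the tip is at z≈0.21. Next, carry it to the jar at constant height.

```bash
python3 -m pendant '[[0,-1,0,0],[0.2,-3,0,0],[0.5,-6,0,0],[0.8,-9.5,0,0],[1.1,-13,0,0],[1.4,-16.5,0,0],[1.7,-20,0,0],[2,-23.5,0,0],[2.3,-27,0,0],[2.6,-30.5,0,0],[2.9,-34,0,0],[3.2,-37.5,0,0],[3.5,-41,0,0],[3.7,-44.5,0,0],[3.9,-47.5,0,0],[4.1,-50,0,0],[4.3,-51.5,0,0],[4.3,-52.3,0,0],[4.3,-52.3,0,0],[4.3,-52.3,0,0]]' 0 40
python3 -m pendant '[[0,0,0,0],[0,0,-1,0],[0,0,-3,0],[0,0,-5,0],[0,0,-7,0],[0,0,-9,0],[0,0,-10,0],[0,0,-10,0],[0,0,-10,0]]' 0 40
python3 - <<'E'
from h import *
np.set_printoptions(precision=4,suppress=True)
s=snap('scene'); t=snap('top')
for v in (s,t):
    P=pts(v); m=(abs(P[...,0]-.505)<.045)&(abs(P[...,1]+.29)<.045)
    for nm,lo,hi in(('jar',.05,.098),('stem',.112,.22)):
        r=P[m&(P[...,2]>lo)&(P[...,2]<hi)]
        if len(r): print(nm,len(r),(r.min(0)+r.max(0))/2,np.median(r,axis=0),np.ptp(r,axis=0))
a=s['pixels'][60:260,130:350]; b=t['pixels'][130:330,280:500]
cv2.imwrite('pics/jar.png',np.hstack([cv2.resize(a,(400,364)),cv2.resize(b,(400,364))])[...,::-1]); print(manip.read_state()['ee_pos'])
E
```

```text
time_s: 8.13
ee_pos: [0.5034, -0.29, 0.3575]
eef_rot: [-0.001, 0.511, 0.86, 0.0]
contact_force: [-0.1, 0.4, -1.1]
grip_width: 0.0293
time_s: 8.88
ee_pos: [0.5038, -0.2888, 0.2582]
eef_rot: [-0.001, 0.51, 0.86, 0.0]
contact_force: [0.6, 0.2, -2.6]
grip_width: 0.0297
jar 454 [ 0.5058 -0.2914  0.0696] [ 0.509  -0.2868  0.0721] [0.0694 0.0698 0.0391]
stem 174 [ 0.5074 -0.2871  0.1669] [ 0.5107 -0.2846  0.1686] [0.0171 0.0163 0.1041]
jar 269 [ 0.5039 -0.2893  0.0731] [ 0.4989 -0.284   0.0771] [0.065  0.0652 0.0458]
stem 54 [ 0.5057 -0.2856  0.1506] [ 0.5036 -0.2827  0.1501] [0.0139 0.0108 0.0653]
[ 0.5045 -0.2899  0.26  ]
```

View pics/jar.png

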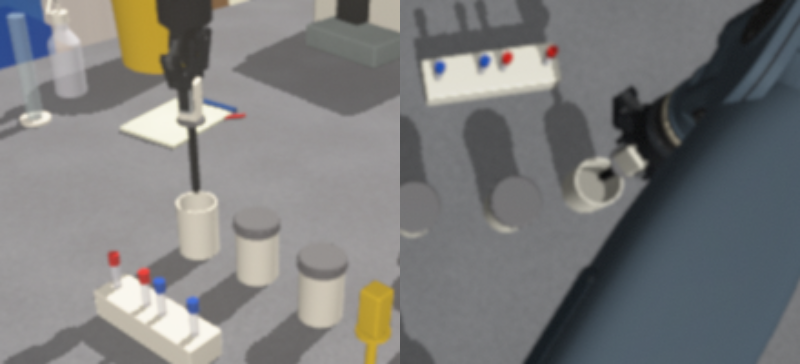

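The tip, at scene crop (196,190), is centred over the jar mouth at (197,200). Lower 8.5 cm, hold over a second, and rise again.

```bash
python3 -m pendant '[[0,0,-1,0],[0,0,-2.5,0],[0,0,-4,0],[0,0,-5.5,0],[0,0,-7,0],[0,0,-8,0],[0,0,-8.5,0],[0,0,-8.5,0]]' 0 40
python3 -m pendant '[[0,0,0,0],[0,0,0,0],[0,0,0,0],[0,0,0,0],[0,0,0,0],[0,0,0,0],[0,0,0,0],[0,0,0,0],[0,0,0,0],[0,0,0,0],[0,0,0,0],[0,0,0,0],[0,0,0,0],[0,0,0,0],[0,0,0,0],[0,0,0,0]]' 0 40
```

```text
time_s: 9.65
ee_pos: [0.5035, -0.2899, 0.172]
eef_rot: [-0.001, 0.51, 0.86, 0.0]
contact_force: [-0.0, 0.5, -2.0]
grip_width: 0.0298
time_s: 10.98
ee_pos: [0.504, -0.2903, 0.1733]
eef_rot: [-0.0, 0.51, 0.86, -0.0]
contact_force: [0.2, -0.3, -1.3]
grip_width: 0.0296
```

```bash
python3 -m pendant '[[0,0,1,0],[0,0,2.5,0],[0,0,4.5,0],[0,0,6.5,0],[0,0,9,0],[0,0,11.5,0],[0,0,14,0],[0,0,16.5,0],[0,0,18.5,0],[0,0,18.5,0],[0,0,18.5,0]]' 0 40
python3 -m pendant '[[0,1,0,0],[-0.2,3,0,0],[-0.5,6,0,0],[-0.8,9.5,0,0],[-1.1,13,0,0],[-1.4,16.5,0,0],[-1.7,20,0,0],[-2,23.5,0,0],[-2.3,27,0,0],[-2.6,30.5,0,0],[-2.9,34,0,0],[-3.2,37.5,0,0],[-3.5,41,0,0],[-3.7,44.5,0,0],[-3.9,47.5,0,0],[-4.1,50,0,0],[-4.3,51.5,0,0],[-4.3,52.3,0,0],[-4.3,52.3,0,0],[-4.3,52.3,0,0]]' 0 40
python3 - <<'E'
from h import *
np.set_printoptions(precision=4,suppress=True)
s=snap('scene'); P=pts(s); st=manip.read_state(); e=st['ee_pos'][:2]; print(st['ee_pos'],st['eef_rot'])
q=P[(np.linalg.norm(P[...,:2]-e,axis=-1)<.035)&(P[...,2]>.18)&(P[...,2]<.345)]; print(len(q),q[:,2].min())
for lo in np.arange(.215,.33,.03):
    r=q[(q[:,2]>=lo)&(q[:,2]<lo+.015)]; print(round(lo,3),len(r),np.median(r,axis=0)[:2]-e)
m=(abs(P[...,0]-.505)<.045)&(abs(P[...,1]+.29)<.045)&(P[...,2]>.05)&(P[...,2]<.098)
r=P[m]; print('jar',(r.min(0)+r.max(0))/2,np.ptp(r,axis=0))
E
```

```text
time_s: 11.9
ee_pos: [0.5047, -0.2908, 0.3602]
eef_rot: [0.002, 0.51, 0.86, -0.0]
contact_force: [1.1, 0.2, -1.5]
grip_width: 0.0297
time_s: 13.57
ee_pos: [0.4604, 0.2324, 0.357]
eef_rot: [-0.001, 0.51, 0.86, -0.001]
contact_force: [-0.5, -0.4, -3.0]
grip_width: 0.0296
[0.4607 0.2319 0.3574] [-0.0003  0.5105  0.8599 -0.001 ]
566 0.2069999078230519
0.215 46 [0.0066 0.0021]
0.245 46 [0.0065 0.002 ]
0.275 54 [0.0072 0.0023]
0.305 44 [0.0072 0.0029]
jar [ 0.5063 -0.2917  0.0699] [0.0667 0.0681 0.0394]
```

Same grasp, same place, jar unmoved. Lowering straight back through the slot, slowly near the end.

```bash
python3 -m pendant '[[0,0,-1,0],[0,0,-2.5,0],[0,0,-4,0],[0,0,-5.5,0],[0,0,-6.5,0],[0,0,-7.5,0],[0,0,-8.5,0],[0,0,-9.5,0],[0,0,-10.5,0],[0,0,-11.5,0],[0,0,-12.5,0],[0,0,-13.5,0],[0,0,-14.5,0],[0,0,-15.5,0],[0,0,-16.5,0],[0,0,-17.2,0],[0,0,-17.7,0],[0,0,-17.9,0],[0,0,-18,0],[0,0,-18,0]]' 0 40
python3 -m pendant '[[0,0,-0.1,0],[0,0,-0.2,0],[0,0,-0.3,0],[0,0,-0.3,0],[0,0,-0.3,0],[0,0,-0.3,0]]' 0 40
python3 -m pendant '[[0,0,-0.05,0],[0,0,-0.1,0],[0,0,-0.1,0],[0,0,-0.1,0],[0,0,-0.1,0]]' 0 40
python3 - <<'E'
from h import *
np.set_printoptions(precision=4,suppress=True)
for n in('scene','top'):
    P=pts(snap(n)); d=np.linalg.norm(P[...,:2]-[.461,.232],axis=-1)
    q=P[(d<.045)&(P[...,2]>.135)&(P[...,2]<.165)]; print(n,len(q),np.histogram(q[:,2],bins=np.arange(.135,.166,.003)))
E
```

```text
time_s: 15.28
ee_pos: [0.4612, 0.2327, 0.1785]
eef_rot: [0.0, 0.51, 0.86, 0.0]
contact_force: [0.4, -0.1, -1.9]
grip_width: 0.0297
time_s: 15.78
ee_pos: [0.4611, 0.2327, 0.1754]
eef_rot: [0.0, 0.51, 0.86, 0.0]
contact_force: [0.7, -0.2, -2.3]
grip_width: 0.0299
time_s: 16.2
ee_pos: [0.461, 0.2327, 0.1743]
eef_rot: [-0.0, 0.51, 0.86, -0.0]
contact_force: [-0.0, 0.2, -2.1]
grip_width: 0.0295
scene 638 (array([ 44,  50, 296, 104,  67,  27,  15,  17,  13,   5]), array([0.135, 0.138, 0.141, 0.144, 0.147, 0.15 , 0.153, 0.156, 0.159,
       0.162, 0.165]))
top 313 (array([  4,  12,  89, 131,  34,  22,  12,   3,   1,   5]), array([0.135, 0.138, 0.141, 0.144, 0.147, 0.15 , 0.153, 0.156, 0.159,
       0.162, 0.165]))
```

```bash
for i in 1; do python3 -m pendant '[[0,0,-0.03,0],[0,0,-0.06,0],[0,0,-0.06,0],[0,0,-0.06,0],[0,0,-0.06,0]]' 0 40; done
python3 -m pendant '[[0,0,-0.03,0],[0,0,-0.06,0],[0,0,-0.06,0],[0,0,-0.06,0],[0,0,-0.06,0]]' 0 40
```

```text
time_s: 16.72
ee_pos: [0.4611, 0.2327, 0.174]
eef_rot: [0.0, 0.51, 0.86, 0.0]
contact_force: [0.1, -0.1, -0.4]
grip_width: 0.0301
time_s: 17.13
ee_pos: [0.4611, 0.2327, 0.1739]
eef_rot: [0.0, 0.51, 0.86, 0.0]
contact_force: [-2.4, -1.4, 5.0]
grip_width: 0.0292
```

The fork carries the collar (+5 N, as at the original grasp). Release and look.

```bash
python3 -m pendant '[[0,0,0,0],[0,0,0,0],[0,0,0,0]]' 0 20
python3 -m pendant '[[0,0,0,0],[0,0,0,0],[0,0,0,0],[0,0,0,0],[0,0,0,0],[0,0,0,0],[0,0,0,0],[0,0,0,0],[0,0,0,0],[0,0,0,0]]' 1
python3 -m pendant '[[0,0,0.5,0],[0,0,1.5,0],[0,0,3,0],[0,0,5,0],[0,0,7.5,0],[0,0,10,0],[0,0,12.5,0],[-2,-3,14,0],[-4,-6,14,0],[-6,-9,14,0],[-8,-12,14,0],[-10,-15,14,0],[-10.5,-18,14,0],[-11,-21,14,0],[-11,-24,14,0],[-11,-27,14,0],[-11,-27,14,0],[-11,-27,14,0]]' 1
python3 - <<'E'
from h import *
np.set_printoptions(precision=4,suppress=True)
ims=[]
for n in('scene','top'):
    s=snap(n); P=pts(s); d=np.linalg.norm(P[...,:2]-[.461,.232],axis=-1); ims.append(s['pixels'])
    S0=dict(np.load(n+'0.npz')); P0=pts(S0)
    for nm,Q in(('before',P0),('now',P)):
        q=Q[(Q[...,0]>.4)&(Q[...,0]<.52)&(Q[...,1]>.17)&(Q[...,1]<.3)&(Q[...,2]>.2)]; c,w,a=cv2.minAreaRect((q[:,:2]*1000).astype(np.float32)); print(n,nm,c,w,a,'ztop',np.median(q[:,2]))
        h=Q[(np.linalg.norm(Q[...,:2]-[.461,.232],axis=-1)<.035)&(Q[...,2]>.03)&(Q[...,2]<.12)]; print('  stem',[np.median(h[(h[:,2]>l)&(h[:,2]<l+.02)][:,:2],axis=0) for l in(.04,.07,.1)])
        for o,(x,y) in dict(open=(.505,-.29),a=(.485,-.173),b=(.488,-.036),lid=(.671,.02),bottle=(.712,.216),rack=(.686,-.167)).items():
            hw=.12 if o=='rack' else .045
            r=Q[(abs(Q[...,0]-x)<.045)&(abs(Q[...,1]-y)<hw)&(Q[...,2]>.008)]; print('  ',o,np.median(r,axis=0),end='')
        print()
cv2.imwrite('pics/end.png',np.hstack([ims[0][100:400,170:470],cv2.resize(ims[1][120:320,120:420],(450,300))])[...,::-1]); print(manip.read_state()['ee_pos'])
E
```

```text
time_s: 17.38
ee_pos: [0.4611, 0.2327, 0.1739]
eef_rot: [0.0, 0.51, 0.86, 0.0]
contact_force: [-1.3, -1.0, 5.6]
grip_width: 0.0297
time_s: 18.22
ee_pos: [0.461, 0.2327, 0.1731]
eef_rot: [-0.0, 0.51, 0.86, 0.0]
contact_force: [-0.2, 1.3, -0.8]
grip_width: 0.0856
time_s: 19.72
ee_pos: [0.351, -0.0385, 0.3141]
eef_rot: [0.001, 0.512, 0.859, 0.0]
contact_force: [0.8, -0.5, -0.5]
grip_width: 0.0859
scene before (463.0173034667969, 230.8023681640625) (31.824176788330078, 29.961978912353516) 32.77359390258789 ztop 0.20863897323608926
  stem [array([0.4665, 0.233 ]), array([0.4666, 0.2343]), array([0.4673, 0.2338])]
   open [ 0.5164 -0.2755  0.0603]   a [ 0.5012 -0.1561  0.0754]   b [ 0.5051 -0.0219  0.0778]   lid [0.6755 0.0232 0.0159]   bottle [0.7226 0.2238 0.0627]   rack [ 0.6946 -0.1479  0.0426]
scene now (465.7066345214844, 232.8854522705078) (31.371440887451172, 29.59290313720703) 28.383056640625 ztop 0.20852722122224032
  stem [array([0.4689, 0.2344]), array([0.4693, 0.2347]), array([0.4696, 0.2348])]
   open [ 0.5159 -0.2755  0.0598]   a [ 0.5013 -0.1557  0.0744]   b [ 0.5052 -0.022
[... 251 characters left out ...]
ay([nan, nan]), array([nan, nan]), array([nan, nan])]
   open [ 0.5045 -0.2933  0.0582]   a [ 0.4803 -0.1684  0.103 ]   b [ 0.4837 -0.0351  0.1034]   lid [0.6683 0.0206 0.0174]   bottle [0.6997 0.2097 0.0673]   rack [ 0.6784 -0.1637  0.0444]
top now (462.7944641113281, 233.362548828125) (30.313846588134766, 30.210369110107422) 28.520187377929688 ztop 0.21070731502779994
  stem [array([nan, nan]), array([nan, nan]), array([nan, nan])]
   open [ 0.5047 -0.294   0.058 ]   a [ 0.4805 -0.1686  0.1032]   b [ 0.4905 -0.0335  0.1035]   lid [0.6681 0.0206 0.0173]   bottle [0.6995 0.2094 0.0667]   rack [ 0.6781 -0.1648  0.0444]
[ 0.3511 -0.037   0.3139]
  return _methods._mean(a, axis=axis, dtype=dtype,
  ret = um.true_divide(
```

View pics/end.png

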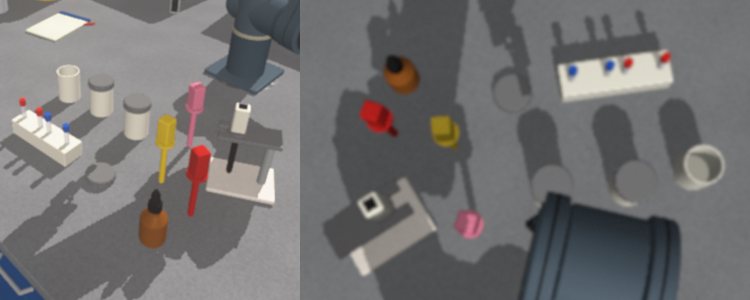

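The probe hangs upright in the fork, with its head at end-crop (241,118), and the other objects are where they were. I'm handing in.

```bash
python3 -c "
from plant import manip
print(manip.sign_off())"
```

```text
the job is handed in; nothing more can be done
None
```

The job is done and handed in at about 20 s of robot time. I took the probe out of the fork and dipped it in the open jar, then hung it back on the fork and moved the arm clear.

- **Dip:** the tip was about 65 mm below the rim, near the jar's centre, for about 1.3 s. The wrist force showed no sign of pressing on the jar.
- **Probe at the end:** about 2.5 mm from where it hung before. Its top is at the same height to within 0.3 mm. The stem looks vertical, and the collar touched down at about 5 N.
- **Other objects:** in the scene view the jars, loose lid, tube rack and bottle all read within about 1 mm of where they started. In the top view jar_lidded_b read 7 mm off, most likely because the arm partly hid it; the scene view showed it unmoved.

The sign-off gave no verdict.

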